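Set and lock the heel-height stop on a wedge sole

TASK

Load the cork-coloured wedge sole into the grey heel-height gauge: hook its toe under the aluminium lip, then swing the heel down until the sole lies flat on the bed between the toe wall and the heel ledge. Then push the stop rod down by its orange knob until its foot gently touches the heel, leave it touching, and only then swing the red clamp lever clockwise, all the way round to its end stop, to lock it. Leave the pink sole where it lies.

Things in the scene. Friction and masses are not known exactly. Their poses are not given: they have to be found in the camera images.
- sole_center (a point): centre (half-way along and up) of the loose cork-coloured wedge sole with black tread, 0.13-0.23 kg: 190 long (x, toe to heel), 45 high, z up. Round toe 68 wide, 24 thick. From x=-40 to the heel it is 54 wide with upright sides; its top rises from 24 (x=-45) to 45 above the underside (x=+35), then is flat. Grip it across the 54 mm at about x=-25 (29 thick there), clear of the gauge's arm
- sole_toe (a point): foremost point of the cork sole's toe, on its flat underside: 95 mm ahead (-x) of the centre, 22.5 below it
- sole_heel (a point): point on the flat top of the cork sole's heel, 78 mm behind (+x) the centre, 45 mm over the underside: the stop's foot lands here when the sole is loaded
- pink_sole_center (a point): centre of a pink sole of the same shape with white tread: a bystander, to be left alone
- bed (a point): centre of the upper face of the gauge's bed (grey, 120 wide, fixed, 12 mm above the table). x points from its toe end to its column, y to the left, z up. A loaded sole lies with its centre over this point, toe to -x, same heading, with 3 mm of play either way along x. It cannot go in flat from above: toe in first with the heel raised some 0.15 to 0.2 rad, then heel down
- lip (a point): middle of the free lower edge of the aluminium toe lip: 84 mm ahead (-x) of the bed point, 32 above the bed; same axes as the bed. The lip runs from there 14 mm on to the toe wall (inner face x=-98 of the bed); its top is 38 above the bed. Side cheeks 80 apart reach from x=-110 to -78 of the bed
- ledge (a point): middle of the upper inner edge of the heel ledge, 98 mm behind (+x) the bed point, 10 above the bed; same axes. Side cheeks by it, 66 apart and 12 high, from x=74 to 102 of the bed
- nose (a point): middle of the lower edge at the free end of the blue arm that carries the rod: x=+64, 145 above the bed; same axes as the bed. The arm is 34 wide, 30 high, and runs from there to the steel column (x=130 to 162 of the bed), whose top is flush with it. The raised foot and the arm bar the way to the bed from straight above: bring the sole in from the side or the toe end
- stop_rod (a joint): how far the stop rod has been pushed down (m): at 0 its foot is 135 mm above the bed, range 0 to 0.110, so 0.090 on a loaded sole. It slides upright in the arm, starts at 0 to 0.015, with about 4 N of friction, and stays where it is left
- foot (a point): centre of the underside of the stop rod's black rubber foot, 20 mm across, on the rod at x=+78, y=0 of the bed's frame
- stop_knob (a point): centre of the orange knob with a black band at the top of the stop rod: upright cylinder 28 across, 26 high, 168 mm above the foot's underside; gripped from above
- clamp (a joint): angle of the clamp lever (rad), growing clockwise seen from above: starts near 0 (loose), 1.4 is the end stop (locked). Stiff (0.12 N m), stays where it is left
- clamp_pin (a point): grip point on the red upright pin (16 across, 50 high, this point 16 below its top and 27 above the lever's bar) at the end of the clamp lever, 70 mm from the pivot. Seen from above, with the gauge's x to the right, the lever points to -20 degrees when loose and -100 degrees when locked
- clamp_pivot (a point): pivot of the clamp lever, axis upright, on top of the blue arm at x=+110, y=0, 175 above the bed; same axes as the bed
Things that resemble listed ones, but are neither listed nor needed, are in the scene too. Of the things shaped like the part that bears sole_center, the cork one is meant.

How it is judged:
By the outcome, as a careful person would: the job done as asked, in the order asked, and still so for the second after the job is handed in, with the robot touching nothing.
It also fails if it takes over 72 s, if anything falls off the work surface, if the arm or the gripper's body presses on something with over 40 N, if the wrist force passes 120 N, or if a joint passes its speed limit or range.

ROBOT

A 6-joint arm with a two-finger parallel gripper is mounted at the origin on the work surface. World frame = base frame: x ahead of the robot, y to its left, z up, the work surface at z = 0. Lengths are in m, angles in rad, forces in N, time in s.
With the tool pointing down it reaches from about 0.275 to 0.875 m from the base axis. Payload 12.5 kg.
Tool frame: the origin (TCP) lies at the very end of the fingers, on their centre line; the grasp point (between the pads) lies 19 mm behind it; z points along the fingers, y is the line along which they close (so a half turn about z gives the same grasp; the last joint's range is limited). The gripper opens to 85 mm and grips with 20 to 120 N. Pads are 22 mm wide; open, the fingers measure 114 mm over their backs; the gripper's body (76 mm by 85 mm) begins 54 mm behind the grasp point. The pads swing forward as they close: fully open they stand 13 mm farther back than shut.
Start: joints at [-1.321, 0.351, 1.652, -0, 1.139, -0.085], TCP at [0.181, -0.519, 0.231] pointing down, gripper open.
Joint ranges: [-2.75, 2.75], [-0.79, 2.1], [0.01, 2.65], [-1.57, 4.71], [0.07, 3.14], [-2.87, 2.87]. Speed limits (rad/s): [2.22, 2.22, 2.79, 3.14, 3.14, 3.14].

INTERFACE

Orientations are given as a 3x3 rotation matrix whose columns are the frame's x, y, z axes.
In Python, from bench import manip gives the robot as it stands. Calls block until the motion is done:
- manip.move_ptp(position, orientation): joint-space move of the TCP to a pose.
- manip.move_l(position, attitude=None, max_speed=0.15): straight line of the TCP; attitude=None keeps the orientation; max_speed is the mean speed in m/s.
- manip.move_j(angles): joint-space move.
- manip.set_gripper(opening, effort=None): opening from 0.0 (shut) to 1.0 (fully open); effort is the grip in N (None keeps the last); returns when the fingers have stopped.
- manip.dwell(seconds).
- manip.inverse_kinematics(position, orientation): joint angles nearest the present ones, or None.
- manip.grab_frame(name): name is "scene" or "top" or "wrist"; returns (picture, depth): 400x640x3 uint8, red, green, blue; 400x640 float32, m along the optical axis (not along the pixel's ray), 0 where there is no reading.
- manip.get_calibration(name): a dict with "camera_matrix" (3x3 intrinsics, pixels), "R" (3x3) and "t" (3): a world point X has camera coordinates R X + t. Camera axes: x right, y down, z forward; pixel columns grow to the right and rows downward; lengths in m; the calibration is good to about 2 mm. A picture is of the moment at which its call begins: read the wrist's pose just before it. get_calibration takes no time and is no camera call; for the wrist camera it gives the pose at the moment of the call.
A pose or a line that the arm cannot do raises manip.Unreachable and nothing moves.
- manip.sign_off(): hands the job in; it is judged then, once.
Trained networks look in the newest picture that a camera, given by its name, has taken for a name from the list of things; names that differ only in an ending like _2 or _b are one class to them, and where a whole thing is asked for, a point or a joint stands for the part that bears it (a point fixed in the world has none). Each returns a list of dicts, best first, with "confidence" (0 to 1); they miss things now and then, are a little off and sometimes report something else, mostly with a low value. They report only what shows in the picture. A call takes as long as a camera call. They do not tell look-alikes from the thing itself.
- manip.look_for(camera, name): "at" ([x, y, z] in m, in world coordinates, good to about 4 mm: the middle of the surface that is visible of it).
Readings, each from a call of its own:
- manip.current_time(): time.
- manip.current_qpos(): joint angles.
- manip.current_joint_vel(): joint speeds.
- manip.current_joint_torque(): joint torques, N m.
- manip.current_ee_pos(): TCP position.
- manip.current_tcp_rot(): TCP orientation.
- manip.current_force(): force on the tool from outside, world axes, zero at the start.
- manip.current_ft_torque(): the same for the moment, N m.
- manip.current_grip_width(): opening from 0.0 (shut) to 1.0 (fully open).
- manip.current_grip_force(): force on a finger pad.
Only numpy, scipy, OpenCV 4.12 (cv2) and the standard library are available. Lean on these libraries where they do the work, as an engineer would, in place of code of your own. Each camera call takes 0.05 s, during which the arm holds its last target. There are 200 camera calls.

## Working session

There is one attempt and no reset: what is moved stays moved. The work goes in short steps, each a Python script; the robot and the scene stay as the last script left them, time stands still between calls to the robot, and variables do not carry over. Pictures are saved under pics/ and viewed, at most 10 in all, crops included, and the job is handed in when it is done.

```bash
mkdir -p pics; ls; cat > h.py <<'E'
import numpy as np, cv2
from bench import manip as m
def snap(cam,fn=None):
    K=m.get_calibration(cam); p,d=m.grab_frame(cam)
    if fn: cv2.imwrite('pics/'+fn,p[:,:,::-1])
    return p,d,K
def cloud(d,K):
    v,u=np.indices(d.shape); M=np.array(K['camera_matrix'])
    P=np.stack([(u-M[0,2])/M[0,0]*d,(v-M[1,2])/M[1,1]*d,d],-1)
    return (P-np.array(K['t']))@np.array(K['R'])
def proj(X,K):
    c=np.array(K['R'])@np.array(X)+np.array(K['t']); q=np.array(K['camera_matrix'])@c
    return q[:2]/q[2]
E
python3 - <<'E'
from h import *
for c in ['top','scene']:
    p,d,K=snap(c,c+'0.png')
    np.savez(c+'0.npz',p=p,d=d,C=cloud(d,K))
    for n in ['sole_center','sole_toe','sole_heel','pink_sole_center','bed','lip','ledge','nose','foot','stop_knob','clamp_pin','clamp_pivot']:
        print(c,n,[(np.round(r['at'],3).tolist(),round(r['confidence'],2),proj(r['at'],K).astype(int).tolist()) for r in m.look_for(c,n)[:3]])
print(m.current_time())
E
```

```text
pics
top sole_center [([0.22, 0.27, 0.035], 0.89, [216, 265]), ([0.476, -0.174, 0.036], 0.84, [351, 188])]
top sole_toe [([0.216, 0.266, 0.036], 0.68, [217, 266]), ([0.476, -0.178, 0.036], 0.64, [352, 188])]
top sole_heel [([0.221, 0.268, 0.035], 0.78, [216, 265]), ([0.478, -0.178, 0.034], 0.7, [352, 188])]
top pink_sole_center [([0.522, -0.376, 0.032], 0.61, [411, 175])]
top bed [([0.516, 0.128, 0.008], 0.81, [261, 177])]
top lip [([0.513, 0.126, 0.011], 0.58, [262, 178])]
top ledge []
top nose [([0.514, 0.128, 0.014], 0.67, [261, 177])]
top foot [([0.514, 0.129, 0.008], 0.43, [261, 177])]
top stop_knob [([0.548, 0.133, 0.32], 0.6, [246, 151])]
top clamp_pin [([0.627, 0.132, 0.197], 0.6, [253, 132])]
top clamp_pivot [([0.517, 0.128, 0.007], 0.69, [261, 177])]
scene sole_center [([0.495, -0.172, 0.033], 0.83, [282, 229]), ([0.225, 0.272, 0.033], 0.72, [432, 190])]
scene sole_toe [([0.496, -0.178, 0.03], 0.77, [280, 229]), ([0.228, 0.269, 0.027], 0.71, [431, 192]), ([0.556, 0.139, 0.309], 0.16, [383, 224])]
scene sole_heel [([0.229, 0.271, 0.029], 0.91, [431, 192]), ([0.492, -0.176, 0.034], 0.67, [281, 228])]
scene pink_sole_center [([0.537, -0.372, 0.029], 0.86, [219, 226]), ([0.557, 0.134, 0.013], 0.47, [371, 271])]
scene bed [([0.56, 0.132, 0.011], 0.96, [370, 272]), ([0.492, -0.173, 0.034], 0.19, [282, 228])]
scene lip [([0.553, 0.136, 0.01], 0.67, [372, 271])]
scene ledge [([0.555, 0.142, 0.014], 0.83, [374, 271]), ([0.492, -0.172, 0.032], 0.54, [282, 228])]
scene nose [([0.556, 0.133, 0.01], 0.74, [371, 271])]
scene foot [([0.555, 0.136, 0.309], 0.53, [382, 223])]
scene stop_knob [([0.558, 0.139, 0.312], 0.73, [383, 223])]
scene clamp_pin [([0.616, 0.132, 0.199], 0.75, [372, 262])]
scene clamp_pivot [([0.556, 0.132, 0.01], 0.83, [371, 271])]
1.3
```

View pics/top0.png

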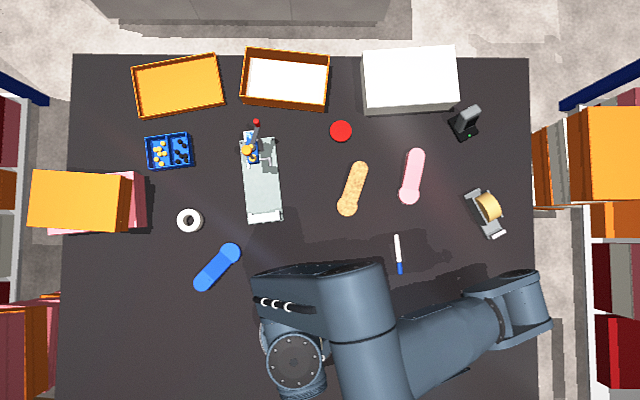

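View pics/scene0.png

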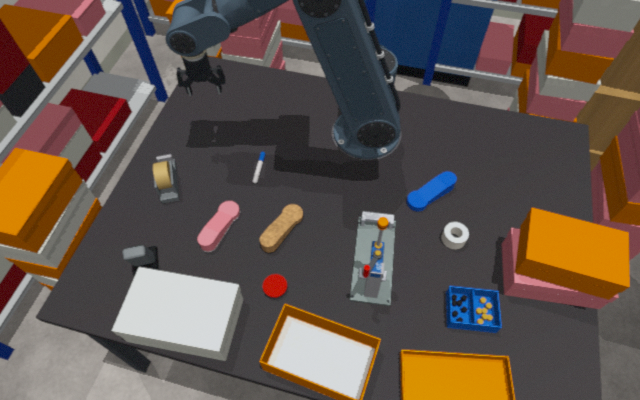

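```bash
python3 - <<'E'
from h import *
z=np.load('top0.npz'); C=z['C']; hsv=cv2.cvtColor(z['p'],cv2.COLOR_RGB2HSV)
mk=(hsv[...,0]>8)&(hsv[...,0]<28)&(hsv[...,1]>60)&(abs(C[...,0]-.48)<.14)&(abs(C[...,1]+.175)<.07)&(C[...,2]>.012)&(C[...,2]<.07)
P=C[mk]; c=P[:,:2].mean(0); w,v=np.linalg.eigh(np.cov(P[:,:2].T)); a=v[:,1]*np.sign(v[0,1]); s=(P[:,:2]-c)@a
print('sole',c,np.degrees(np.arctan2(a[1],a[0])),s.min(),s.max())
for lo in np.arange(-.1,.1,.02):
    q=P[(s>=lo)&(s<lo+.02)]
    if len(q):
        e=(q[:,:2]-c)@np.array([-a[1],a[0]]);print(round(lo,2),np.ptp(e).round(3),q[:,2].mean().round(3))
R=np.array(m.current_tcp_rot());p=np.array(m.current_ee_pos());K=m.get_calibration('wrist')
cc=-np.array(K['R']).T@np.array(K['t']);print('cam in tool',R.T@(cc-p),'\ncamR',np.array(K['R'])@R,'\nR',R,K['camera_matrix'])
Rd=np.array([[1,0,0],[0,-1,0],[0,0,-1.]]) 
off=R.T@(cc-p)
print(m.inverse_kinematics([.48,-.17,.35],Rd))
rr=[]
for nm,t,zz in [('s',(.48,-.175),.28),('g',(.52,.13),.42)]:
    ok=False
    for Rk in (Rd,Rd@np.diag([-1,-1,1.])):
        o=Rk@off
        try:
            m.move_ptp([t[0]-o[0],t[1]-o[1],zz],Rk); ok=True;break
        except m.Unreachable as e: print(nm,e)
    if ok:
        m.dwell(.1);p_,d,K=snap('wrist','w_%s.png'%nm); np.savez('w_%s.npz'%nm,p=p_,d=d,C=cloud(d,K),R=K['R'],t=K['t'])
        for n in ['sole_center','sole_toe'] if nm=='s' else ['bed','lip','ledge','stop_knob','clamp_pin','clamp_pivot','nose']:
            print(nm,n,[(np.round(r['at'],3).tolist(),round(r['confidence'],2),proj(r['at'],K).astype(int).tolist()) for r in m.look_for('wrist',n)[:2]])
    print(m.current_ee_pos(),m.current_qpos(),m.current_time())
E
```

```text
sole [ 0.47682677 -0.17693759] -18.0820977254113 -0.09249754445391138 0.09828209597301638
-0.1 0.045 0.025
-0.08 0.065 0.025
-0.06 0.067 0.024
-0.04 0.054 0.028
-0.02 0.054 0.032
0.0 0.054 0.038
0.02 0.053 0.043
0.04 0.052 0.045
0.06 0.053 0.045
0.08 0.05 0.045
cam in tool [ 0.08185188 -0.00036744 -0.14228589] 
camR [[-9.32037526e-04  9.99999564e-01 -5.31723160e-05]
 [-9.48527033e-01 -9.00902583e-04 -3.16694894e-01]
 [-3.16694804e-01 -2.44736146e-04  9.48527459e-01]] 
R [[ 9.44490217e-01  3.28539541e-01 -1.18983172e-05]
 [ 3.28539541e-01 -9.44490214e-01  8.18035211e-05]
 [ 1.56378471e-05 -8.11716931e-05 -9.99999997e-01]] [[276.27935007   0.         318.25444958]
 [  0.         276.27935007 199.17367669]
 [  0.           0.           1.        ]]
[-4.31826342e-01  1.75601528e-01  1.58745998e+00 -4.44089210e-16
  1.37853114e+00  1.13896998e+00]
s sole_center [([0.488, -0.182, 0.037], 0.8, [323, 100]), ([0.22, 0.257, 0.032], 0.65, [55, 274])]
s sole_toe [([0.224, 0.259, 0.032], 0.9, [52, 272]), ([0.486, -0.185, 0.039], 0.64, [325, 101])]
[ 0.39803441 -0.1758167   0.27988213] [-5.22990641e-01  8.40067214e-02  1.86503748e+00 -3.09564678e-05
  1.19280060e+00  1.04858927e+00] 3.0667
g bed [([0.538, 0.133, 0.017], 0.69, [316, 96])]
g lip [([0.537, 0.135, 0.015], 0.91, [314, 96])]
g ledge [([0.492, -0.173, 0.032], 0.71, [481, 122]), ([0.54, 0.133, 0.011], 0.59, [316, 95])]
g stop_knob [([0.552, 0.135, 0.32], 0.57, [310, 64])]
g clamp_pin [([0.609, 0.131, 0.198], 0.89, [316, 24])]
g clamp_pivot [([0.536, 0.13, 0.012], 0.96, [317, 97])]
g nose [([0.534, 0.136, 0.017], 0.95, [314, 98]), ([0.488, -0.177, 0.033], 0.44, [483, 124])]
[0.43817666 0.1295103  0.41997018] [1.85436339e-01 3.91841000e-02 1.57753673e+00 3.64485047e-06
 1.52493385e+00 1.75644830e+00] 4.8417
```

View pics/w_s.png

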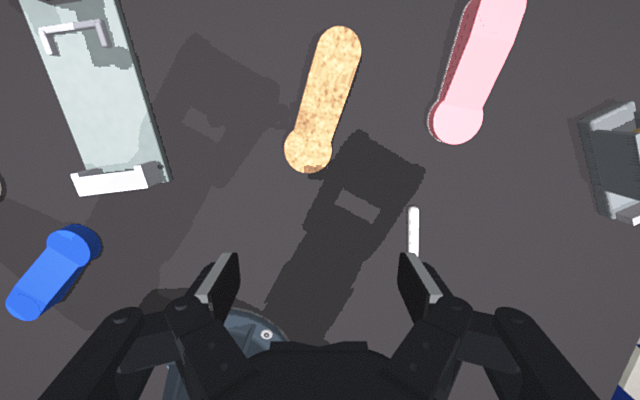

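View pics/w_g.png

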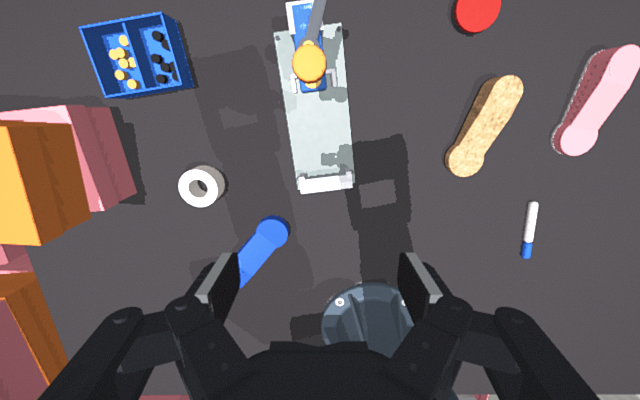

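```bash
cat > fit.py <<'E'
from h import *
def rect(P): 
    r=cv2.minAreaRect((P[:,:2]*1000).astype(np.float32)); b=cv2.boxPoints(r)
    e=[b[1]-b[0],b[2]-b[1]]; l=max(e,key=np.linalg.norm); 
    return r[0],sorted(r[1]),np.degrees(np.arctan2(l[1],l[0]))
for f in ['w_s','w_g','top0','scene0']:
    C=np.load(f+'.npz')['C']; d=np.load(f+'.npz')['d']
    roi=(d>0)&(C[...,0]>.33)&(C[...,0]<.75)&(C[...,1]>.02)&(C[...,1]<.25)
    for nm,lo,hi in [('bed',.008,.017),('lip',.045,.056),('arm',.178,.196),('pin',.205,.26),('knob',.28,.36)]:
        k=(roi&(C[...,2]>lo)&(C[...,2]<hi)).astype(np.uint8)
        n,lab,st,_=cv2.connectedComponentsWithStats(k)
        if n<2: continue
        i=1+st[1:,4].argmax(); P=C[lab==i]
        if len(P)>4: print(f,nm,len(P),rect(P),np.median(P,0).round(4), P[:,2].max().round(4))
    mk=(d>0)&(abs(C[...,0]-.48)<.14)&(abs(C[...,1]+.177)<.08)&(C[...,2]>.018)&(C[...,2]<.07)
    n,lab,st,_=cv2.connectedComponentsWithStats(mk.astype(np.uint8)); i=1+st[1:,4].argmax(); P=C[lab==i]; print(f,'sole',len(P),rect(P))
E
python3 fit.py
```

```text
w_s bed 14111 ((489.9061279296875, 128.04132080078125), [122.0687255859375, 254.6369171142578], np.float32(7.374454)) [0.5063 0.1282 0.0119] 0.017
w_s lip 1445 ((382.5703430175781, 115.10086059570312), [32.14641189575195, 101.54717254638672], np.float32(-82.9569)) [0.3811 0.1131 0.0498] 0.0523
w_s sole 6062 ((478.2646179199219, -182.5345458984375), [67.36289978027344, 189.44293212890625], np.float32(-21.177742))
w_g bed 7368 ((506.88922119140625, 130.71554565429688), [120.05473327636719, 290.29559326171875], np.float32(7.0386286)) [0.5032 0.1238 0.0119] 0.0167
w_g lip 750 ((381.969970703125, 115.19650268554688), [32.58207702636719, 99.81529235839844], np.float32(-83.18175)) [0.381  0.1145 0.0498] 0.0528
w_g arm 843 ((610.851318359375, 147.91464233398438), [31.8178768157959, 50.42192459106445], np.float32(6.463001)) [0.619  0.1523 0.1868] 0.196
w_g pin 13 ((589.7015380859375, 139.55479431152344), [2.9745893478393555, 6.70043420791626], np.float32(78.296814)) [0.5892 0.1395 0.2054] 0.207
w_g knob 1084 ((552.8290405273438, 136.30654907226562), [27.511335372924805, 27.627174377441406], n
[... 1209 characters left out ...]
539367675781, 115.08135986328125), [34.135311126708984, 97.14865112304688], np.float32(-81.6963)) [0.38   0.1059 0.049 ] 0.0551
scene0 arm 321 ((590.3584594726562, 141.29930114746094), [38.169166564941406, 99.09474182128906], np.float32(8.079512)) [0.6005 0.1444 0.1863] 0.196
scene0 pin 65 ((654.1499633789062, 120.74980163574219), [15.099020957946777, 15.376608848571777], np.float32(33.550552)) [0.6573 0.1216 0.2362] 0.245
scene0 knob 127 ((554.7142333984375, 135.948486328125), [26.791717529296875, 27.158353805541992], np.float32(34.97706)) [0.5585 0.1364 0.3173] 0.3237
scene0 sole 919 ((481.2900085449219, -176.62542724609375), [68.41590118408203, 190.93551635742188], np.float32(-15.269567))
```

```bash
cat >> h.py <<'E'
B=np.array([.4755,.1267,.012]); PSI=np.radians(7.05)
RB=np.array([[np.cos(PSI),-np.sin(PSI),0],[np.sin(PSI),np.cos(PSI),0],[0,0,1]])
G=np.array([.070,0,.004])          # TCP relative to toe, sole frame
FL=np.diag([-1,1,-1.])             # tool axes in sole axes
def tcp(toe,th):                   # toe in bed frame (m), heel raised th
    c,s=np.cos(th),np.sin(th); Rs=RB@np.array([[c,0,-s],[0,1,0],[s,0,c]])
    return B+RB@np.array(toe)+Rs@G, Rs@FL
E
cat > grasp.py <<'E'
from h import *
import sys
res=[]
for f in ['w_s','w_g','top0']:
    z=np.load(f+'.npz');C=z['C'];d=z['d']
    mk=(d>0)&(abs(C[...,0]-.48)<.14)&(abs(C[...,1]+.177)<.08)&(C[...,2]>.014)&(C[...,2]<.07)
    n,lab,st,_=cv2.connectedComponentsWithStats(mk.astype(np.uint8)); P=C[lab==1+st[1:,4].argmax()]
    H=P[P[:,2]>.030][:,:2]; best=None
    for a in np.radians(np.arange(-26,-10,.1)):
        e=H@np.array([-np.sin(a),np.cos(a)]); w=np.percentile(e,99)-np.percentile(e,1)
        if best is None or w<best[0]: best=(w,a,(np.percentile(e,99)+np.percentile(e,1))/2)
    w,a,yc=best; X=np.array([np.cos(a),np.sin(a)]);Y=np.array([-X[1],X[0]])
    s=P[:,:2]@X; xc=(np.percentile(s,.2)+np.percentile(s,99.8))/2; c=xc*X+yc*Y
    print(f,c.round(4),np.degrees(a).round(2),w.round(4),np.ptp(s).round(4)); res.append([*c,a])
c=np.mean(res[:2],0); a=c[2]; print(c)
Rs=np.array([[np.cos(a),-np.sin(a),0],[np.sin(a),np.cos(a),0],[0,0,1]])
p=np.array([c[0],c[1],0])+Rs@np.array([-.025,0,.004]); R=Rs@FL
print('ik',m.inverse_kinematics(p+[0,0,.1],R))
for t,th in [((-.075,-.2,.10),.18),((-.072,0,.02),.18),((-.095,0,0),0)]: print('ik',m.inverse_kinematics(*tcp(t,th)))
if len(sys.argv)>1:
    m.move_ptp(p+[0,0,.09],R); m.move_l(p,max_speed=.12); m.set_gripper(0,60)
    print(m.current_grip_width(),m.current_grip_force(),m.current_force(),m.current_ee_pos(),p)
    m.move_l(p+[0,0,.14],max_speed=.15); print(m.current_grip_width(),m.current_force(),m.current_time())
    snap('top','top1.png'); 
E
python3 grasp.py
```

```text
w_s [ 0.4796 -0.1794] -18.4 0.0526 0.1896
w_g [ 0.4791 -0.1791] -17.9 0.0539 0.1893
top0 [ 0.4787 -0.1776] -18.0 0.0523 0.1908
[ 0.47934169 -0.17924525 -0.31677726]
ik [-4.55621138e-01  4.21144662e-01  1.92151940e+00 -4.44089210e-16
  7.98928590e-01 -1.70964021e+00]
ik [-0.27686605  0.33448087  1.99216337  0.11511575  0.65208088 -2.05654551]
ik [ 0.17076088  0.47502765  2.06026045 -0.02063926  0.42658526 -1.50506081]
ik [ 1.68066522e-01  5.64847989e-01  2.00113314e+00 -4.44089210e-16
  5.75611525e-01 -1.52577552e+00]
```

```bash
python3 grasp.py go | tail -3; python3 - <<'E'
from h import *
p,R=tcp((-.075,-.20,.09),.18); m.move_ptp(p,R)
m.move_l(tcp((-.075,0,.03),.18)[0],max_speed=.2)
m.dwell(.1)
p_,d,K=snap('scene'); cv2.imwrite('pics/s1.png',cv2.resize(p_[180:330,290:490,::-1],None,fx=4,fy=4))
np.savez('s1.npz',d=d,C=cloud(d,K),p=p_)
print(m.current_force(),m.current_ee_pos(),m.current_time())
E
```

```text
5.75611525e-01 -1.52577552e+00]
0.6192839225615815 63.737294375896454 [-1.64919432  1.4099898   8.32275973] [ 0.45590874 -0.17161023  0.00483225] [ 0.45558559 -0.1714576   0.004     ]
0.6178882938646374 [-0.71468261  0.11536927 -2.51747181] 10.1583
[-0.07104809  0.15863039 -1.45071257] [0.46897266 0.12518993 0.05870369] 12.0583
```

View pics/s1.png

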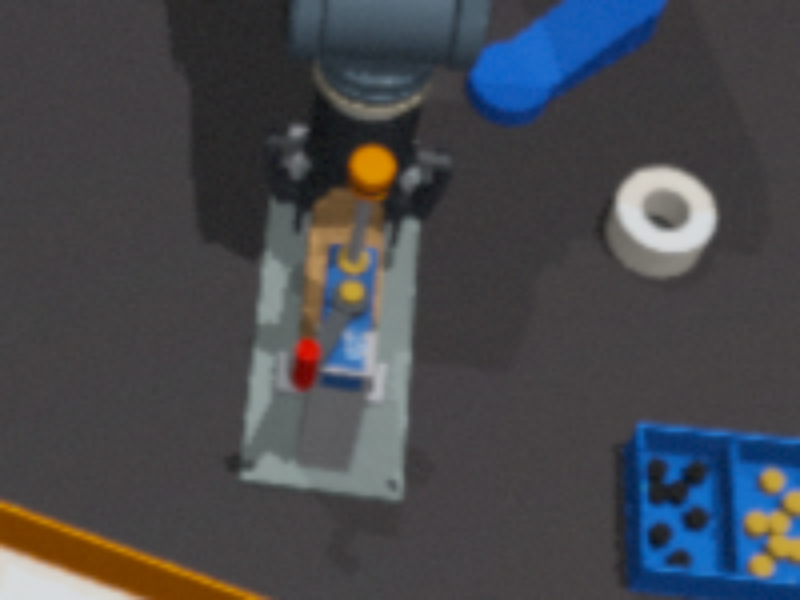

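```bash
sed -i 's/\.070,0,\.004\]/.070,0,.0048]/' h.py; cat > ins.py <<'E'
from h import *
def go(t,th,v=.05):
    p,R=tcp(t,th); m.move_l(p,R,v); f=np.array(m.current_force()); print(t,th,(RB.T@f).round(1),(RB.T@(np.array(m.current_ee_pos())-p)*1000).round(1),round(m.current_time(),2)); return f
go((-.074,0,.012),.18,.1)
f0=go((-.074,0,.002),.18)
for x in (-.082,-.087,-.091):
    f=go((x,0,.002),.18)
    if np.linalg.norm(f-f0)>12: break
else:
    for t,th in [((-.0925,0,.001),.12),((-.094,0,.0005),.06),((-.095,0,.0005),.02),((-.095,0,.0003),0)]:
        f=go(t,th)
        if np.linalg.norm(f-f0)>20: print('stop');break
p_,d,K=snap('scene'); cv2.imwrite('pics/s2.png',cv2.resize(p_[180:330,290:490,::-1],None,fx=4,fy=4))
np.savez('s2.npz',d=d,C=cloud(d,K),p=p_)
E
python3 ins.py
```

```text
(-0.074, 0, 0.012) 0.18 [ 0.4 -0.4 -1.7] [-0.3 -0.2 -0.2] 12.38
(-0.074, 0, 0.002) 0.18 [ 0.5 -0.5 -1. ] [-0.2 -0.  -0.2] 12.73
(-0.082, 0, 0.002) 0.18 [ 0.6  0.4 -1.8] [-0.4  0.   0.1] 13.04
(-0.087, 0, 0.002) 0.18 [ 0.6  0.3 -1.6] [-0.3 -0.   0. ] 13.29
(-0.091, 0, 0.002) 0.18 [ 1.   0.2 -1.2] [-0.2  0.  -0. ] 13.54
(-0.0925, 0, 0.001) 0.12 [ 0.5  0.5 -2.3] [ 0.6 -0.  -0. ] 13.79
(-0.094, 0, 0.0005) 0.06 [ 0.1 -0.1 -1.2] [ 0.3 -0.  -0. ] 14.04
(-0.095, 0, 0.0005) 0.02 [-0.6  0.5 -1.7] [ 0.1 -0.   0. ] 14.29
(-0.095, 0, 0.0003) 0 [ 1.7 -0.  -0.8] [ 0. -0.  0.] 14.54
```

```bash
python3 - <<'E'
from h import *
p,R=tcp((-.095,0,0),0)
for k in range(4):
    m.move_l(p-[0,0,.0006*k],R,.02); f=m.current_force(); print(k,np.round(f,1))
    if f[2]>6: break
m.set_gripper(1.0); print(m.current_force())
m.move_l(p+[0,0,.12],max_speed=.2)
q=B+RB@np.array([-.10,-.0,.0]); q[2]=.36; m.move_ptp(q,R)
m.dwell(.1)
p_,d,K=snap('scene'); np.savez('s3.npz',d=d,C=cloud(d,K),p=p_); a=p_[190:320,320:460,::-1]
p2,d2,K2=snap('top'); np.savez('t3.npz',d=d2,C=cloud(d2,K2),p=p2); b=p2[100:230,215:315,::-1]
r=lambda i:cv2.resize(i,None,fx=600/i.shape[0]/1.6,fy=600/i.shape[0]/1.6)
cv2.imwrite('pics/s3.png',np.hstack([r(a),r(b)]))
for C,d in [(cloud(d,K),d),(cloud(d2,K2),d2)]:
    L=(C-B)@RB; hs=[]
    for lo,hi,w in [(-.075,-.045,.03),(-.04,-.02,.02),(0,.02,.02),(.035,.06,.02),(.085,.093,.02)]:
        k=(d>0)&(L[...,0]>lo)&(L[...,0]<hi)&(abs(L[...,1])<w)&(L[...,2]<.07); hs.append((lo,int(k.sum()),L[k][:,2].mean().round(4) if k.any() else None))
    print(hs)
    k=(d>0)&(abs(L[...,0])<.09)&(abs(L[...,1])<.05)&(L[...,2]>.012)&(L[...,2]<.06);  Q=L[k&(L[...,0]>-.03)&(L[...,0]<.07)]; 
    for x in (-.03,0,.03): 
        q=Q[(Q[:,0]>x)&(Q[:,0]<x+.03)]; print('y',x,len(q), np.percentile(q[:,1],[2,98]).round(4) if len(q) else '')
print(m.current_time())
E
```

```text
0 [-1.2 -0.5 -1.2]
1 [-4.4 -0.7 12.1]
[-1.14339448 -0.73893316  0.53581907]
[(-0.075, 107, np.float64(0.0225)), (-0.04, 41, np.float64(0.0256)), (0, 12, np.float64(0.0361)), (0.035, 16, np.float64(0.0441)), (0.085, 0, None)]
y -0.03 71 [-0.027   0.0252]
y 0 44 [-0.0272  0.0267]
y 0.03 44 [-0.0272 -0.0137]
[(-0.075, 13, np.float64(0.0246)), (-0.04, 17, np.float64(0.0278)), (0, 32, np.float64(0.0386)), (0.035, 92, np.float64(0.0455)), (0.085, 10, np.float64(0.0413))]
y -0.03 51 [-0.0253 -0.008 ]
y 0 83 [-0.0256  0.0224]
y 0.03 154 [-0.0258  0.0269]
17.4
```

View pics/s3.png

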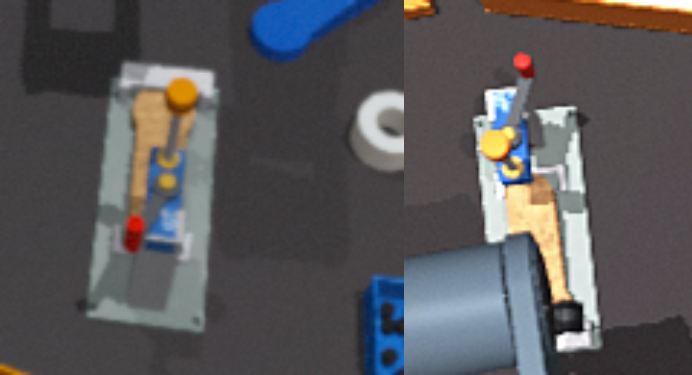

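```bash
cat > push.py <<'E'
from h import *
m.set_gripper(0.0,40)
R=RB@FL; q=B+RB@np.array([.078,0,0]); P=lambda z:np.array([q[0],q[1],z])
m.move_ptp(P(.345),R); m.move_l(P(.325),max_speed=.1); m.dwell(.2)
f0=m.current_force()[2]; z=.325; base=None; print('f0',f0)
m.move_l(P(.30),max_speed=.05); print(.30,m.current_force()[2]-f0)
m.move_l(P(.250),max_speed=.06); print(.25,m.current_force()[2]-f0,m.current_force())
z=.2435; m.move_l(P(z),max_speed=.04); fr=[]
while z>.229:
    m.move_l(P(z),max_speed=.02); f=m.current_force()[2]-f0; fr.append(f)
    print(round(z,4),round(f,2),end='; ')
    if len(fr)>2 and f>np.median(fr[:6])+2.5: print('touch');break
    z-=.0004
m.dwell(.15); print(m.current_force(),m.current_ee_pos(),m.current_time())
E
python3 push.py
```

```text
f0 0.08654133561624336
0.3 0.10720288810025022
0.25 0.23723342218218377 [-0.41753252  0.55763783  0.32377476]
0.2435 0.06; 0.2431 -0.08; 0.2427 0.3; 0.2423 2.55; 0.2419 2.88; touch
[-0.63201874 -0.86224713  2.74686409] [0.55294635 0.13629981 0.24195009] 22.8
```

```bash
python3 - <<'E'
from h import *
p_,d,K=snap('scene'); C=cloud(d,K); cv2.imwrite('pics/s4.png',cv2.resize(p_[190:310,320:460,::-1],None,fx=4.5,fy=4.5))
h=cv2.cvtColor(p_,cv2.COLOR_RGB2HSV); L=(C-B)@RB
k=(h[...,0]>8)&(h[...,0]<22)&(h[...,1]>180)&(d>0)&(abs(L[...,1])<.04)&(abs(L[...,0]-.078)<.05)&(L[...,2]>.15)
print(k.sum(),L[k].mean(0) if k.any() else '',L[k][:,2].min() if k.any() else '',L[k][:,2].max() if k.any() else '')
print([(np.round((np.array(r['at'])-B)@RB,3),r['confidence']) for r in m.look_for('scene','stop_knob')], m.current_grip_width())
E
```

```text
46 [ 0.08907997 -0.00297945  0.22135391] 0.17910470854906646 0.23495445162426146
[(array([0.089, 0.001, 0.22 ]), 0.48)] 0.001318405686183649
```

View pics/s4.png

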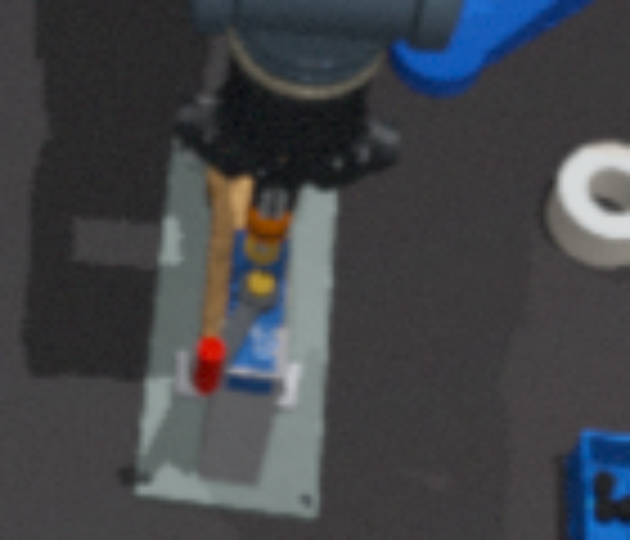

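```bash
cat > push2.py <<'E'
from h import *
P=np.array(m.current_ee_pos()); z=.2419; f0=.09
while z>.233:
    z-=.0004; m.move_l([.55293,.13629,z],max_speed=.02); f=m.current_force()[2]-f0
    print(round(z,4),round(f,2),end='; ')
    if f>8: print('touch');break
m.dwell(.15); print(m.current_force(),m.current_ee_pos(),m.current_time())
E
python3 push2.py
```

```text
0.2415 2.23; 0.2411 2.17; 0.2407 2.34; 0.2403 1.62; 0.2399 1.76; 0.2395 2.55; 0.2391 2.31; 0.2387 1.59; 0.2383 0.64; 0.2379 4.71; 0.2375 7.47; 0.2371 10.59; touch
[-3.66563845 -0.4697519  11.23087081] [0.55300982 0.1362957  0.23800875] 26.05
```

```bash
cat > clamp.py <<'E'
from h import *
from scipy.spatial.transform import Rotation as Ro
PV=B+RB@np.array([.110,0,0])
def pose(deg,flip,z=.213):
    a=np.radians(deg)+PSI; p=np.array([PV[0]+.07*np.cos(a),PV[1]+.07*np.sin(a),z])
    Y=np.array([-np.sin(a),np.cos(a),0])*flip; Z=np.array([0,0,-1.]); return p,np.stack([np.cross(Y,Z),Y,Z],1)
m.move_l([.55293,.13629,.33],max_speed=.2)
for fl in (1,-1):
    iks=[m.inverse_kinematics(*pose(d,fl)) for d in (-21,-60,-104)]; print(fl,[None if k is None else np.round(k,2) for k in iks])
p2,d2,K2=snap('top'); C=cloud(d2,K2); k=(d2>0)&(C[...,2]>.206)&(C[...,2]<.27)&(abs(C[...,0]-.65)<.03)&(abs(C[...,1]-.12)<.03)
if k.any(): print('pin',k.sum(),((C[k].mean(0)-B)@RB).round(4),C[k][:,2].max())
p2,d2,K2=snap('scene'); C=cloud(d2,K2); h=cv2.cvtColor(p2,cv2.COLOR_RGB2HSV)
k=(d2>0)&(C[...,2]>.206)&(C[...,2]<.30)&(abs(C[...,0]-.553)<.03)&(abs(C[...,1]-.136)<.03)&(h[...,1]>180)
if k.any(): print('knob',k.sum(),((C[k].mean(0)-B)@RB).round(4),np.percentile(C[k][:,2],[50,95,100]))
print(m.current_time())
E
python3 clamp.py
```

```text
1 [array([ 0.12,  0.58,  1.35, -0.  ,  1.22, -1.21]), array([ 0.06,  0.52,  1.44, -0.  ,  1.18, -0.59]), array([ 0.04,  0.42,  1.59, -0.  ,  1.13,  0.16])]
-1 [array([ 0.12,  0.58,  1.35, -0.  ,  1.22,  1.93]), array([ 0.06,  0.52,  1.44, -0.  ,  1.18,  2.56]), None]
pin 3 [ 0.1723 -0.0326  0.1967] 0.21168961073270726
knob 95 [ 0.0828 -0.0016  0.2212] [0.23577003 0.24004177 0.24262794]
26.7667
```

```bash
cat > clamp2.py <<'E'
from h import *
exec(open('clamp.py').read().split("m.move_l([.55293")[0])
m.set_gripper(.5)
m.move_ptp(*pose(-21.5,1,.30)); m.move_l(pose(-21.5,1)[0],max_speed=.12)
f0=np.array(m.current_force()); print(f0.round(1),m.current_time())
m.set_gripper(0,30); print('w',m.current_grip_width()*85,np.round(m.current_force(),1))
for d in list(range(-30,-96,-8))+list(np.arange(-96,-106,-1.)):
    p,R=pose(d,1); m.move_l(p,R,.06); f=np.array(m.current_force())-f0; t=f@R[:,1]; 
    print(d,round(t,1),round(f@R[:,0],1),round(f[2],1),(R.T@(np.array(m.current_ee_pos())-p)*1000).round(1))
    if d<-97 and t>14: break
    if np.linalg.norm(f)>35: print('high');break
print(m.current_time())
E
python3 clamp2.py
```

```text
[0.3 0.6 0.3] 28.625
w 15.018876978653555 [-0.1 -1.9  4.3]
-30 -1.8 0.2 5.4 [-0.3 -0.2 -0.8]
-38 -2.5 -0.2 5.5 [-0.3 -0.2 -0.8]
-46 -2.7 0.1 5.0 [-0.3 -0.1 -0.8]
-54 -2.9 -0.1 4.9 [-0.3 -0.1 -0.8]
-62 -2.0 -0.9 5.1 [-0.3 -0.  -0.8]
-70 -2.5 -1.4 5.9 [-0.2 -0.  -0.8]
-78 -1.7 -1.1 5.4 [-0.2  0.  -0.8]
-86 -2.3 -2.6 5.6 [-0.2  0.  -0.8]
-94 -2.4 -2.1 5.9 [-0.2  0.  -0.7]
-96.0 -1.8 -2.2 6.4 [-0.1  0.2 -0.8]
-97.0 -0.3 -1.6 5.6 [-0.2  0.3 -0.7]
-98.0 -1.2 -0.5 4.9 [-0.1  0.4 -0.8]
-99.0 -0.7 -1.3 4.2 [-0.1  0.4 -0.8]
-100.0 -0.0 -2.1 5.3 [-0.1  0.4 -0.8]
-101.0 5.6 -0.5 5.0 [-0.1  1.  -0.8]
-102.0 12.6 -1.5 0.7 [ 0.1  2.  -0.9]
-103.0 18.7 0.8 -2.2 [ 0.2  3.  -1. ]
33.8333
```

```bash
python3 - <<'E'
from h import *
m.set_gripper(.5); p=np.array(m.current_ee_pos()); m.move_l(p+[0,0,.12],max_speed=.15)
m.move_j([-1.321,.351,1.652,0,1.139,-.085]); m.dwell(.1)
out=[]
for c,(a,b,e,g) in {'scene':(190,310,320,460),'top':(100,235,205,315)}.items():
    p_,d,K=snap(c); i=p_[a:b,e:g,::-1]; out.append(cv2.resize(i,None,fx=480/i.shape[0]*.8,fy=480/i.shape[0]*.8))
    L=(cloud(d,K)-B)@RB; h=cv2.cvtColor(p_,cv2.COLOR_RGB2HSV)
    for nm,k in [('red',((h[...,0]<6)|(h[...,0]>174))&(L[...,2]>.2)),('knob',(h[...,0]>9)&(h[...,0]<25)&(L[...,2]>.205))]:
        k=k&(d>0)&(h[...,1]>150)&(abs(L[...,1])<.12)&(abs(L[...,0]-.1)<.12)
        if k.any(): print(c,nm,k.sum(),L[k].mean(0).round(4),L[k][:,2].max().round(4), np.degrees(np.arctan2(L[k][:,1].mean(),L[k][:,0].mean()-.11)).round(1))
    hs=[]
    for lo,hi,w in [(-.075,-.045,.02),(-.04,-.02,.02),(0,.02,.02),(.035,.06,.02)]:
        k=(d>0)&(L[...,0]>lo)&(L[...,0]<hi)&(abs(L[...,1])<w)&(L[...,2]<.07); hs.append((lo,L[k][:,2].mean().round(4) if k.any() else None))
    print(hs)
cv2.imwrite('pics/s5.png',np.hstack(out)); print(m.current_time())
E
```

```text
scene red 43 [ 0.1015 -0.07    0.2216] 0.2347 -96.9
scene knob 95 [ 0.0824 -0.0014  0.2221] 0.2286 -177.1
[(-0.075, np.float64(0.0226)), (-0.04, np.float64(0.0255)), (0, np.float64(0.036)), (0.035, np.float64(0.0432))]
top red 27 [ 0.0954 -0.069   0.227 ] 0.2341 -101.9
top knob 29 [ 0.0763 -0.0026  0.2223] 0.2295 -175.6
[(-0.075, np.float64(0.0248)), (-0.04, np.float64(0.0289)), (0, np.float64(0.0395)), (0.035, np.float64(0.0453))]
37.9083
```

View pics/s5.png

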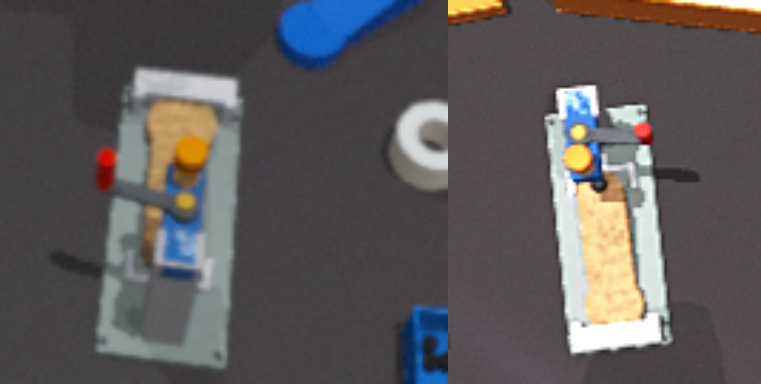

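The picture shows the sole lying flat with its toe under the lip (right crop, about 610,320). The stop's foot is down at the heel (600,183), and the red pin is swung round to about -100° (643,133).

```bash
python3 -c "
from bench import manip as m
print(m.sign_off())"
```

```text
the job is handed in; nothing more can be done
None
```

The cork sole lies flat in the gauge with its toe under the lip, the stop rod rests on the heel, and the clamp lever was then swung to its end stop; the pink sole was left alone and the job was handed in at about 38 s.

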